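# Reload a filter drawer and draw-latch it shut

### The arm

A 7-joint arm with a two-finger parallel gripper is mounted at the origin on the work surface. World frame = base frame: x ahead of the robot, y to its left, z up, the work surface at z = 0. Lengths are in m, angles in degrees, forces in N, time in s.
With the tool pointing down it reaches from about 0.425 to 1.025 m from the base axis. Payload 9.4 kg.
Tool frame: the origin (TCP) lies midway between the tips of the shut fingers; the grasp point (between the pads) lies 19 mm behind it; z points along the fingers, y is the direction in which the jaws open and shut (so a half turn about z gives the same grasp; the last joint's range is limited). The gripper opens to 93 mm and grips with 3 to 60 N. Pads are 15 mm wide; open, the fingers measure 128 mm over their backs; the gripper's body (75 mm by 188 mm) begins 65 mm behind the grasp point.
Start: joints at [69.689, 34.337, -0.143, 91.639, 0.103, 54.024, -4.572], TCP at [0.199, -0.697, 0.196] pointing down, gripper open.
Joint ranges: [-147.43, 147.43], [-19.82, 112.94], [-74.19, 73.91], [6.32, 146.72], [-59.91, 239.91], [6.04, 106.73], [-150.56, 150.56]. Speed limits (degrees/s): [127.2, 127.2, 172.46, 172.46, 180, 180, 180].

### API

Orientations are given as [roll, pitch, yaw] about the fixed x, y, z axes, in that order (R = Rz(yaw) Ry(pitch) Rx(roll)).
In Python, from bench import observe, imaging, ctrl gives the robot as it stands.
- The arm moves only by the tool arm_command, never from a script. Its argument "increments" is a list of rows, each an object with "hand": the closure, from -1 (fully open) to 1 (shut), so that 0 is half open; "dp": the shift along the tool's x, y, z in cm, a list of three; "twist": the turn about the tool's z in rad. In form: [{"hand": hand, "dp": [tx, ty, tz], "twist": twist}, ...]. A call has 1 to 12 rows; each row shifts and turns the pose as measured when the row begins, along the tool's axes as they then stand; what a row does not reach is not made up. A row lasts 1/8 s, in which the tool goes at most 62.5 mm and 10.7 degrees, less where a joint would pass 70% of its speed; a pose out of reach is approached as far as the arm can. A call is refused whole if a number of a shift passes 6.25 or a number of a turn 0.188, either way. A call with a gripper value outside its range is refused whole. The fingers move at their own pace and stop on an object; "newtons" is the grip in N (left out, the last holds). Time passes only in rows, so rows that do not move let the fingers close. It gives the time, the measured TCP pose, the force and the opening at its end, in the units of the state.
- observe(): the state, without advancing time (a new reading comes with each control period).
- imaging.grab_frame(name): name is "side" or "top"; returns the picture (400x640x3 uint8, red, green, blue); there is no depth.
- imaging.camera_model(name): a dict with "fx", "fy", "cx", "cy" (pixels), "view" (4x4, takes a point from world to camera coordinates). Camera axes: x right, y up, looking along -z (the intrinsics and any distortion apply to the point x, -y, -z); pixel columns grow to the right and rows downward; lengths in m; the calibration is good to about 2 mm. A picture is of the moment at which its call begins. camera_model takes no time and is no camera call.
- ctrl.finish_job(): hands the job in, once; it reports no verdict.
The state is a dict: "t": time; "joints": joint angles; "joint_vel": joint speeds; "tau": joint torques, N m; "tcp_pos": TCP position; "ee_rot": TCP orientation; "force": force on the tool from outside, world axes, zero at the start; "torque": the same for the moment, N m; "grip_width": finger opening in m.
Only numpy, scipy, OpenCV 4.12 (cv2) and the standard library are available. Lean on these libraries where they do the work, as an engineer would, in place of code of your own. Each camera call takes 0.05 s, during which the arm holds its last target. There are 200 camera calls.

### The job

Reload the bench extraction unit: stack the two white filter discs centred on the round plate in its open drawer, the larger disc first and the smaller one on top of it, then push the drawer in until it meets its rubber seal. Flip the latch's wire loop over the keeper on the drawer front and press the lever all the way down past centre, flat on the housing, so that the latch pulls the drawer home and stays shut with the discs still centred. Do not knock over the bottle, the tin or the mug.

Things in the scene. Friction and masses are not known exactly. Their poses are not given: they have to be found in the camera images.
- disc_large_center (a point): Centre (half-way up) of the larger rigid white filter disc, 66 mm diameter, 16 mm thick, about 130 g, lying flat on the table at the start.
- disc_small_center (a point): Centre (half-way up) of the smaller white filter disc, 50 mm diameter, 16 mm thick, about 80 g, lying flat on the table at the start. The two discs may have swapped places.
- unit: The fixed extraction unit; its origin is on the table under the middle of the housing's mouth. Axes: +y points from the mouth into the housing (the way the drawer closes), x across, z up. The housing is 176 mm wide, y 0 to 172 mm, roof 70 mm high, clear side windows; a pipe stub ends at y 204 mm. The drawer slides out to -y over a 6 mm base plate.
- plate_top (a point): Centre of the top of the round steel plate (76 mm diameter, 8 mm high) in the drawer tray, 20 mm above the table, moving with the drawer; axes as the unit's. Tray floor 12 mm above the table, inside x +-71 mm, side walls up to 26 mm. The drawer front's inner face is 82 mm to -y of it, the housing's mouth 73 to 98 mm to +y at the start.
- front_face (a point): Centre of the flat outer face of the drawer front, 39 mm above the table, moving with the drawer; axes as the unit's. The face looks to -y, is 174 mm wide and reaches from 8 to 70 mm above the table. The front is 42 mm thick, with a flat top 70 mm above the table. Push it to +y to close the drawer.
- keeper_seat (a point): Where the loop's crossbar sits when latched, 76 mm above the table, on the drawer, axes as the unit's. The keeper is a steel post 20 mm wide in the middle of the drawer front's top, 70 to 88 mm high; its -y face is 4 mm to +y of this point. A lip at its top (underside 82 mm high) ends 1 mm to -y of this point: the crossbar must come down beyond it on to the front's top, to be drawn in under it.
- bail_bar (a point): Middle of the crossbar of the latch's wire loop: 8 mm steel wire, crossbar 41 mm long (x), 95 mm from the loop's pin on the lever. At the start the loop stands up and leans back to +y, 62 to 78 degrees above level, against a stop, its bar about 195 mm high. Pushed to -y past upright it falls slowly by itself on to the drawer front's top if the drawer is in at its seal; the bar then rests 74 mm high.
- lever_hinge (a point): The lever's hinge axis (along x), fixed on the housing roof in the middle across, 86 mm above the table, 63 mm to +y of the mouth; axes as the unit's. The loop's pin is on the lever 22 mm from this axis, 20 degrees below the lever's length line when the lever is flat.
- lever_tip (a point): Free end of the latch lever, mid-thickness: a flat steel bar 28 mm wide (x), 7 mm thick, its end 75 mm from lever_hinge. At the start it stands up, leaning to the drawer side (-y); it is swung over the top to +y and pressed down flat.
- lever (a joint): Lever angle, rad: 0 flat over the housing pointing to +y (fully pressed), pi/2 upright, 1.95 to 2.15 at the start (leaning to -y), limit 2.25. Friction (0.06 N m) holds it where it is left. With the loop hooked, a few newtons at its tip take it past centre at about 0.35 rad; after that the pull keeps it down.
- bail (a joint): Angle of the loop about its pin on the lever, rad, up to 4.01 (its stop). The loop's direction in the unit's y-z plane, from +y upwards, is pi + lever - bail. About 4 at the start, about 0 when latched.
- drawer (a joint): How far the drawer is open, m: 0.155 to 0.18 at the start. It meets a springy seal at 0.007 (pushing back with 1.5 N, rising to 12 N at 0); let go there it rests at about 0.006 to 0.009. The closed latch holds it at about 0.002 to 0.003. It slides with 1.5 N friction and stays where it is left.
- disc_large: The larger disc; origin at the centre of its underside.
- disc_small: The smaller disc; origin at the centre of its underside.
- bottle: White plastic bottle, 64 mm diameter, 170 mm tall, standing on the table; origin at the centre of its underside. Not to be knocked over.
- tin: Metal tin, 72 mm diameter, 100 mm tall, standing on the table; origin at the centre of its underside. Not to be knocked over.
- mug: White mug, 80 mm diameter, 90 mm tall, handle at its +y; origin at the centre of its underside. Not to be knocked over.
Mind the look-alikes: they are no part of the job. What is shaped like the disc_small but brown, green or purple is not meant.

How it is judged:
By the outcome, as a careful person would: the job done as asked, in the order asked, and still so for the second after the job is handed in, with the robot touching nothing.
It also fails if it takes over 72 s, if anything falls off the work surface, if the arm or the gripper's body presses on something with over 40 N, if the wrist force passes 120 N, or if a joint passes its speed limit or range.

## Working session

There is one attempt and no reset: what is moved stays moved. The work goes in short steps, Python scripts to look and compute and a tool call to move; the robot and the scene stay as the last step left them, time stands still between calls to the robot, and variables do not carry over. Pictures are saved under pics/ and viewed, about 8 in all and at most 12, crops included, and the job is handed in when it is done.

Besides the shell and the picture viewer there is one more tool, called after ">>>" by a JSON object that holds its "op" and its "data". arm_command: Moves the arm, as the interface text tells. Its arguments: {"type":"object","properties":{"increments":{"type":"array"},"newtons":{"type":"number"}},"required":["increments"]}

```bash
ls; mkdir -p pics; python3 - <<'E'
from bench import observe, imaging, ctrl
import cv2
print(observe())
for n in("side","top"):
    im=imaging.grab_frame(n); cv2.imwrite(f"pics/{n}0.png",im[:,:,::-1]); print(n,imaging.camera_model(n))
E
```

```text
pics
{'t': 0.0, 'joints': array([69.68832496, 34.38414278, -0.14394   , 91.67959244,  0.10351798,
       54.02409878, -4.5734363 ]), 'joint_vel': array([ 0.10561273, -0.12521874, -0.10686977, -0.12871981, -0.00664211,
        0.01701295, -0.07567566]), 'tau': array([-1.33574263e-04, -7.65053701e+01,  1.49737403e+00, -2.52358085e+01,
       -5.24469267e-02,  1.68854749e-02,  1.58601229e-04]), 'tcp_pos': array([ 0.19864666, -0.69672176,  0.19507351]), 'ee_rot': array([-1.79912762e+02,  9.37768772e-03,  1.59179728e+01]), 'force': array([-0.68785931,  0.59156491, -0.34232693]), 'torque': array([-0.03284589, -0.03064193,  0.04445451]), 'grip_width': 0.09287453434038377}
side {'fx': 379.35074671920717, 'fy': 379.35074671920717, 'cx': 320.8687685793349, 'cy': 201.68101604080422, 'view': array([[ 0.93543539, -0.35317788,  0.01503348, -0.48046631],
       [ 0.25156694,  0.69497832,  0.67358682, -0.1704173 ],
       [-0.24834391, -0.62631503,  0.7389552 , -1.01822854],
       [ 0.        ,  0.        ,  0.        ,  1.        ]])}
top {'fx': 378.1313319061855, 'fy': 378.1313319061855, 'cx': 321.6883140436344, 'cy': 204.03025523475196, 'view': array([[ 0.01474107, -0.99977176, -0.01546373, -0.00513902],
       [ 0.99774717,  0.01369543,  0.06567362, -0.51261054],
       [-0.06544684, -0.016397  ,  0.99772133, -1.17237089],
       [ 0.        ,  0.        ,  0.        ,  1.        ]])}
```

View pics/side0.png

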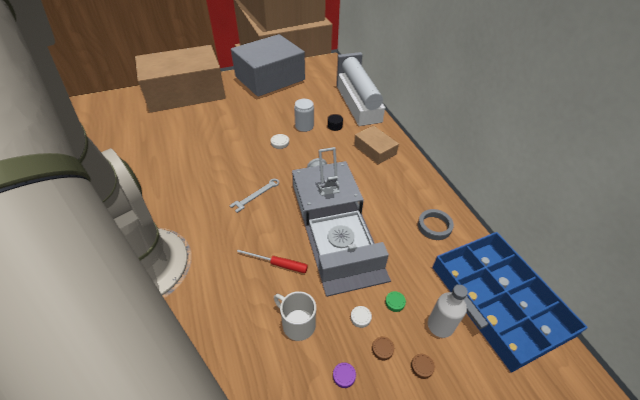

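View pics/top0.png

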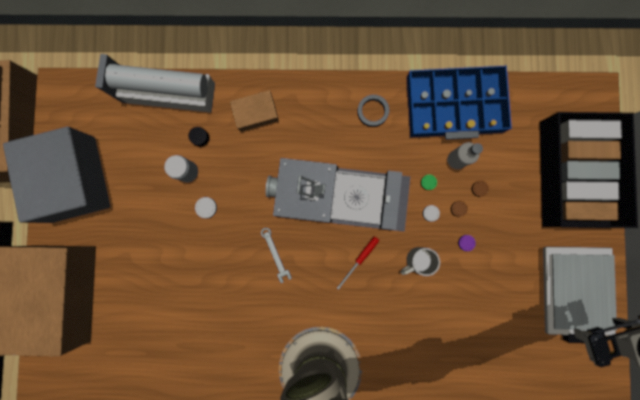

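Candidates in the top view:
- White discs: (205,208), which looks larger, and (432,213), which looks smaller. They are at (280,141) and (361,316) in the side view.
- Look-alikes: green (429,182), brown (459,209) and (480,188), purple (467,243), black (198,137).

I choose the two white ones. Next I check them in a close crop and measure.

```bash
cat > h.py <<'E'
import numpy as np, cv2
from bench import observe, imaging
def ray(n,uv):
    m=imaging.camera_model(n); V=m['view']; R=V[:3,:3]; t=V[:3,3]
    d=np.array([(uv[0]-m['cx'])/m['fx'],-(uv[1]-m['cy'])/m['fy'],-1.])
    return -R.T@t, R.T@d
def onz(n,uv,z):
    o,d=ray(n,uv); return o+d*(z-o[2])/d[2]
def tri(us,ut):
    A=[];b=[];rs=[]
    for n,uv in(("side",us),("top",ut)):
        o,d=ray(n,uv); d=d/np.linalg.norm(d); P=np.eye(3)-np.outer(d,d); A.append(P); b.append(P@o); rs.append((P,o))
    p=np.linalg.lstsq(np.vstack(A),np.hstack(b),rcond=None)[0]
    return p, [float(np.linalg.norm(P@(p-o))) for P,o in rs]
def px(n,p):
    m=imaging.camera_model(n); c=m['view']@np.r_[p,1.]
    return np.array([m['cx']+m['fx']*c[0]/-c[2], m['cy']-m['fy']*c[1]/-c[2]])
E
python3 - <<'E'
from h import *
S=cv2.imread('pics/side0.png');T=cv2.imread('pics/top0.png')
def white(im,c,r=22,thr=150):
    x,y=c; sub=im[y-r:y+r,x-r:x+r]; hsv=cv2.cvtColor(sub,cv2.COLOR_BGR2HSV)
    m=((hsv[...,1]<60)&(hsv[...,2]>thr)).astype(np.uint8)
    n,l,st,ce=cv2.connectedComponentsWithStats(m); i=1+np.argmax(st[1:,4]); print(st[i],ce[i]+[x-r,y-r]); return ce[i]+[x-r,y-r]
for s,t in(((280,141),(205,208)),((361,316),(432,213))):
    a=white(S,s);b=white(T,t); print(tri(a,b), onz('top',b,.016))
c=lambda im,x,y,w,h,f:cv2.resize(im[y:y+h,x:x+w],(w*f,h*f),interpolation=cv2.INTER_CUBIC)
a=c(T,255,145,160,95,5); b=c(S,285,140,110,155,3)
k=np.hstack([c(T,190,190,36,36,6),c(T,415,195,36,36,6)])
out=np.zeros((600,800,3),np.uint8); out[:475]=a; cv2.imwrite('pics/c1.png',out[:475])
o=np.zeros((600,800,3),np.uint8); o[:465,:330]=b; o[:216,340:772]=k; o[230:230+280,340:340+440]=c(S,295,140,110,70,4); cv2.imwrite('pics/c2.png',o)
E
```

```text
[ 13  15  18  12 175] [279.46285714 139.52571429]
[ 12  12  20  19 297] [204.42424242 206.93265993]
(array([0.49695118, 0.37379306, 0.01393442]), [0.0016241478913552607, 0.0016241478913559398]) [0.49840518 0.3726752  0.016     ]
[ 12  12  21  20 321] [360.90031153 315.26168224]
[ 15  14  14  15 166] [431.57831325 212.40361446]
(array([ 0.48949797, -0.34129749,  0.01621494]), [0.0017523022806888312, 0.0017523022806895743]) [ 0.49115497 -0.34200364  0.016     ]
```

View pics/c1.png

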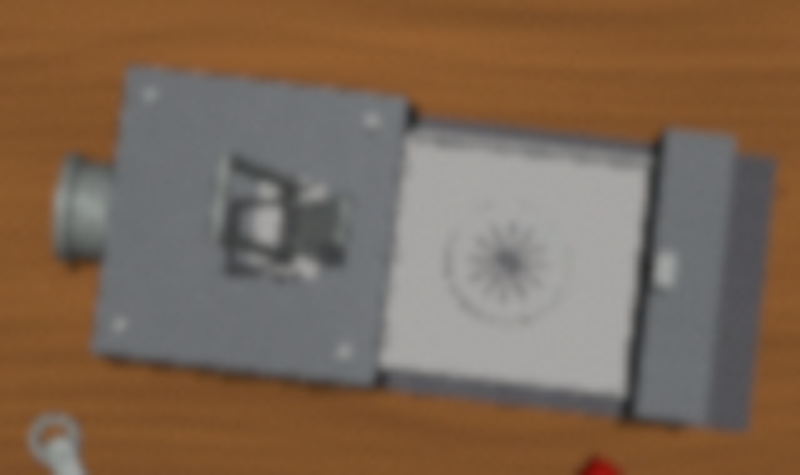

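View pics/c2.png

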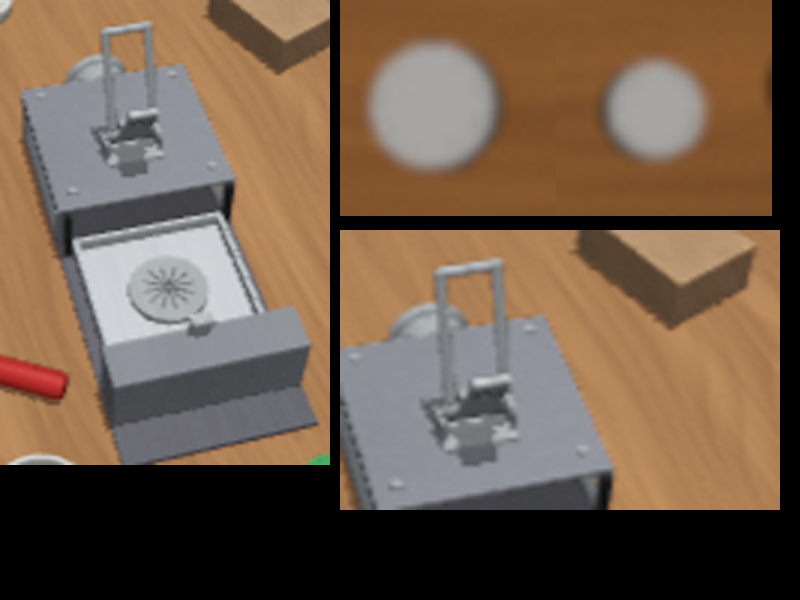

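The crops confirm the sizes: the disc at +y is the larger one. The lever leans to -y, the loop leans back, and the tray is empty. Next: unit frame, plate, keeper and bail from these pixels.

```bash
python3 - <<'E'
from h import *
np.set_printoptions(precision=4,suppress=True)
T=lambda x,y:((x+.5)/5-.5+255,(y+.5)/5-.5+145)
S3=lambda x,y:((x+.5)/3-.5+285,(y+.5)/3-.5+140)
S4=lambda x,y:((x-339.5)/4-.5+295,(y-229.5)/4-.5+140)
roof=np.array([onz('top',T(*c),.07)for c in((128,67),(408,98),(378,385),(95,352))]);print(roof)
y=(roof[0]-roof[1]+roof[3]-roof[2]); x=(roof[0]-roof[3]+roof[1]-roof[2])
print('len',np.linalg.norm(y)/2,'wid',np.linalg.norm(x)/2,'yaw',np.degrees(np.arctan2(-y[0],y[1])),np.degrees(np.arctan2(x[1],x[0])))
c=roof.mean(0); yaw=(np.arctan2(-y[0],y[1])+np.arctan2(x[1],x[0]))/2
ex=np.array([np.cos(yaw),np.sin(yaw),0]);ey=np.array([-np.sin(yaw),np.cos(yaw),0])
o=c-.086*ey;o[2]=0;print('unit',o,'yaw',np.degrees(yaw))
loc=lambda p:np.array([(p-o)@ex,(p-o)@ey,p[2]])
fr=np.array([onz('top',T(*k),.07)for k in((667,130),(735,138),(702,422),(635,415))]);print('front',fr.mean(0),[loc(q)for q in fr])
pl=tri(S3(168,286),T(508,262));print('plate',pl,onz('top',T(508,262),.02),loc(pl[0]))
k=tri(S3(202,320),T(667,270));print('keeper',k,loc(k[0]))
b=tri(S4(470,267),T(225,200));print('bail',b,loc(b[0]))
l=tri(S4(490,384),T(325,212));print('lever',l,loc(l[0]))
h=o+.063*ey;print('hinge',h,px('top',h+[0,0,.086]))
for n,u,t in(('mug',(0,0),(427,262)),('bottle',0,(473,150))):print(n,onz('top',t,.09),onz('top',t,.17))
E
```

```text
[[ 0.6473  0.1292  0.07  ]
 [ 0.6304 -0.0408  0.07  ]
 [ 0.4568 -0.025   0.07  ]
 [ 0.4741  0.1453  0.07  ]]
len 0.17098422222667264 wid 0.17413577964022472 yaw -5.753044838532357 -5.254660397558768
unit [ 0.5439 -0.0334  0.    ] yaw -5.5038526180455625
front [ 0.525 -0.208  0.07 ] [array([ 0.0843, -0.1562,  0.07  ]), array([ 0.0839, -0.1973,  0.07  ]), array([-0.0881, -0.1944,  0.07  ]), array([-0.0884, -0.1543,  0.07  ])]
plate (array([ 0.5345, -0.1052,  0.0227]), [0.001292309680800328, 0.00129230968080073]) [ 0.536  -0.1058  0.02  ] [-0.0025 -0.0723  0.0227]
keeper (array([ 0.5251, -0.1937,  0.089 ]), [0.0016007380979242275, 0.0016007380979244051]) [-0.0033 -0.1614  0.089 ]
bail (array([0.5513, 0.0589, 0.2019]), [0.0002938372027022959, 0.00029383720270231053]) [-0.0015  0.0926  0.2019]
lever (array([0.5506, 0.0076, 0.1374]), [0.0025457011286764, 0.0025457011286763686]) [0.0027 0.0415 0.1374]
hinge [0.55   0.0293 0.    ] [312.3848 189.8358]
mug [ 0.3431 -0.3079  0.09  ] [ 0.3496 -0.287   0.17  ]
bottle [ 0.6743 -0.4446  0.09  ] [ 0.6571 -0.4139  0.17  ]
```

```bash
cat >> h.py <<'E'
YAW=np.radians(-5.5); O=np.array([.542,-.0334,0.])
EX=np.array([np.cos(YAW),np.sin(YAW),0]); EY=np.array([-np.sin(YAW),np.cos(YAW),0])
loc=lambda p:np.array([(p-O)@EX,(p-O)@EY,p[2]])
wld=lambda l:O+EX*l[0]+EY*l[1]+np.array([0,0,l[2]])
def plan(wps,yaw=84.5,step=.058):
    "print rows (cm in tool axes, twist) through world waypoints"
    s=observe(); p=s['tcp_pos'].copy(); w=np.radians(s['ee_rot'][2]); print('at',p,'loc',loc(p),'rot',s['ee_rot'],'j',s['joints'].round(0),'F',s['force'].round(1),'w',s['grip_width'],'t',s['t'])
    for q in wps:
        q=np.asarray(q); n=max(1,int(np.ceil(np.linalg.norm(q-p)/step))); d=(q-p)/n
        for i in range(n):
            dw=np.clip(np.radians(yaw)-w,-.18,.18)
            c,s_=np.cos(w),np.sin(w)
            print([round(float(v)*100,1) for v in(d[0]*c+d[1]*s_,d[0]*s_-d[1]*c,-d[2])],round(float(-dw),2)); w+=dw
        p=q; print('--')
E
python3 - <<'E'
from h import *
np.set_printoptions(precision=4,suppress=True)
plan([[.35,-.5,.24],[.47,-.2,.26],[.47,.1,.26],[.497,.373,.12]])
E
```

```text
at [ 0.1987 -0.6968  0.1952] loc [-0.2782 -0.6932  0.1952] rot [-179.9224    0.0068   15.9177] j [70. 34. -0. 92.  0. 54. -5.] F [-0.7  0.   0.5] w 0.09279128453295077 t 0.1
[4.0, -3.0, -0.9] -0.18
[4.5, -2.2, -0.9] -0.18
[4.8, -1.4, -0.9] -0.18
[4.9, -0.5, -0.9] -0.18
[4.9, 0.4, -0.9] -0.18
--
[5.4, -0.1, -0.3] -0.18
[5.3, 0.9, -0.3] -0.12
[5.2, 1.5, -0.3] -0.0
[5.2, 1.5, -0.3] -0.0
[5.2, 1.5, -0.3] -0.0
[5.2, 1.5, -0.3] -0.0
--
[5.0, -0.5, -0.0] -0.0
[5.0, -0.5, -0.0] -0.0
[5.0, -0.5, -0.0] -0.0
[5.0, -0.5, -0.0] -0.0
[5.0, -0.5, -0.0] -0.0
[5.0, -0.5, -0.0] -0.0
--
[4.6, 0.0, 2.3] -0.0
[4.6, 0.0, 2.3] -0.0
[4.6, 0.0, 2.3] -0.0
[4.6, 0.0, 2.3] -0.0
[4.6, 0.0, 2.3] -0.0
[4.6, 0.0, 2.3] -0.0
--
```

>>> {"op": "arm_command", "data": {"increments": [{"hand": -0.7,"dp": [4.0,-3.0,-0.9],"twist": -0.18},{"hand": -0.7,"dp": [4.5,-2.2,-0.9],"twist": -0.18},{"hand": -0.7,"dp": [4.8,-1.4,-0.9],"twist": -0.18},{"hand": -0.7,"dp": [4.9,-0.5,-0.9],"twist": -0.18},{"hand": -0.7,"dp": [4.9,0.4,-0.9],"twist": -0.18},{"hand": -0.7,"dp": [5.4,-0.1,-0.3],"twist": -0.18},{"hand": -0.7,"dp": [5.3,0.9,-0.3],"twist": -0.12},{"hand": -0.7,"dp": [5.2,1.5,-0.3],"twist": 0},{"hand": -0.7,"dp": [5.2,1.5,-0.3],"twist": 0},{"hand": -0.7,"dp": [5.2,1.5,-0.3],"twist": 0}]}}

```text
t: 1.35
tcp_pos: [0.4419, -0.2324, 0.2536]
ee_rot: [-179.7, -0.2, 86.6]
force: [1.4, -0.2, -0.2]
grip_width: 0.0788
```

```bash
python3 - <<'E'
from h import *
np.set_printoptions(precision=4,suppress=True)
plan([[.47,-.1,.26],[.47,.1,.26],[.497,.373,.12]])
E
```

```text
at [ 0.4419 -0.2324  0.2536] loc [-0.0806 -0.2077  0.2536] rot [-179.7315   -0.2131   86.5945] j [ 42.  17. -26. 115.   9.  50.   7.] F [ 1.4 -0.2 -0.2] w 0.0788113357642322 t 1.35
[4.5, 0.7, -0.2] 0.04
[4.5, 0.5, -0.2] -0.0
[4.5, 0.5, -0.2] -0.0
--
[5.0, -0.5, -0.0] -0.0
[5.0, -0.5, -0.0] -0.0
[5.0, -0.5, -0.0] -0.0
[5.0, -0.5, -0.0] -0.0
--
[4.6, 0.0, 2.3] -0.0
[4.6, 0.0, 2.3] -0.0
[4.6, 0.0, 2.3] -0.0
[4.6, 0.0, 2.3] -0.0
[4.6, 0.0, 2.3] -0.0
[4.6, 0.0, 2.3] -0.0
--
```

>>> {"op": "arm_command", "data": {"increments": [{"hand": -0.7,"dp": [4.5,0.7,-0.2],"twist": 0.03},{"hand": -0.7,"dp": [4.5,0.5,-0.2],"twist": 0},{"hand": -0.7,"dp": [4.5,0.5,-0.2],"twist": 0},{"hand": -0.7,"dp": [5,-0.5,0],"twist": 0},{"hand": -0.7,"dp": [5,-0.5,0],"twist": 0},{"hand": -0.7,"dp": [5,-0.5,0],"twist": 0},{"hand": -0.7,"dp": [5,-0.5,0],"twist": 0},{"hand": -0.7,"dp": [4.6,0,2.3],"twist": 0},{"hand": -0.7,"dp": [4.6,0,2.3],"twist": 0},{"hand": -0.7,"dp": [4.6,0,2.3],"twist": 0},{"hand": -0.7,"dp": [4.6,0,2.3],"twist": 0},{"hand": -0.7,"dp": [3,0,1.5],"twist": 0}]}}

```text
t: 2.85
tcp_pos: [0.487, 0.3345, 0.1515]
ee_rot: [-179.8, -0.2, 84.8]
force: [-0.1, -0.5, -0.0]
grip_width: 0.0793
```

```bash
python3 - <<'E'
from h import *
np.set_printoptions(precision=4,suppress=True)
plan([[.497,.373,.06],[.497,.373,.004]],step=.03)
E
```

```text
at [0.487  0.3345 0.1515] loc [-0.09    0.3609  0.1515] rot [-179.8476   -0.2017   84.8115] j [-19.  31. -30. 111.  21.  44. -67.] F [-0.1 -0.5 -0. ] w 0.07934629231826744 t 2.85
[1.0, 0.2, 2.3] 0.01
[1.0, 0.2, 2.3] -0.0
[1.0, 0.2, 2.3] -0.0
[1.0, 0.2, 2.3] -0.0
--
[0.0, 0.0, 2.8] -0.0
[0.0, 0.0, 2.8] -0.0
--
```

>>> {"op": "arm_command", "data": {"increments": [{"hand": -0.7,"dp": [1.0,0.2,2.3],"twist": 0},{"hand": -0.7,"dp": [1.0,0.2,2.3],"twist": 0},{"hand": -0.7,"dp": [1.0,0.2,2.3],"twist": 0},{"hand": -0.7,"dp": [1.0,0.2,2.3],"twist": 0},{"hand": -0.7,"dp": [0,0,2],"twist": 0},{"hand": -0.7,"dp": [0,0,0],"twist": 0}]}}

```text
t: 3.6
tcp_pos: [0.4961, 0.378, 0.0326]
ee_rot: [-179.6, -0.1, 85.1]
force: [-0.1, 0.7, 0.6]
grip_width: 0.0794
```

```bash
python3 - <<'E'
from h import *
np.set_printoptions(precision=4,suppress=True)
S=imaging.grab_frame('side');T=imaging.grab_frame('top')
plan([[.497,.373,.004]],step=.03)
c=lambda im,x,y,w,h,f:cv2.resize(im[y:y+h,x:x+w],(w*f,h*f),interpolation=cv2.INTER_CUBIC)
cv2.imwrite('pics/g1.png',np.hstack([c(S,240,100,80,80,5),c(T,165,165,80,80,5)])[:,:,::-1])
E
```

```text
at [0.497  0.3787 0.0343] loc [-0.0843  0.4059  0.0343] rot [-179.7062   -0.1956   85.0405] j [-27.  41. -24. 111.  28.  34. -74.] F [0.2 0.2 0.2] w 0.07886113440871168 t 3.7
[-0.3, 0.0, 1.5] 0.01
[-0.3, 0.0, 1.5] -0.0
--
```

View pics/g1.png

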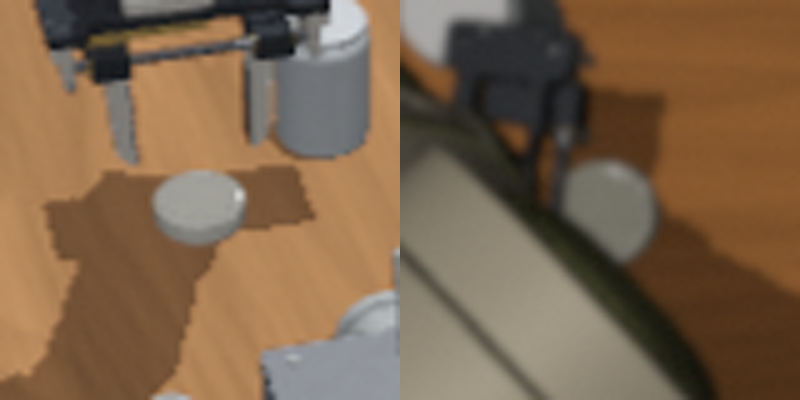

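```bash
python3 - <<'E'
from h import *
s=observe();p=s['tcp_pos'];print(s['t'],p,px('side',p),px('top',p))
for d in(1,-1):
    q=p+EX*.0395*d; print(px('side',q),px('top',q), px('top',q+[0,0,.06]))
a=(240+130/5,100+158/5);b=(240+257/5,100+142/5)
print(onz('side',a,.034),onz('side',b,.034))
E
```

```text
3.7 [0.49700642 0.37873072 0.03434459] [279.16574362 134.14624918] [200.55824142 207.0124564 ]
[290.01751524 132.48937981] [202.21557644 194.44470965] [195.51353425 192.60117617]
[268.19476761 135.8213189 ] [198.89381836 219.63395251] [191.98314627 219.13514341]
[0.45684009 0.40915786 0.034     ] [0.54844158 0.39669524 0.034     ]
```

>>> {"op": "arm_command", "data": {"increments": [{"hand": -0.7,"dp": [-0.3,0,1.2],"twist": 0},{"hand": -0.7,"dp": [-0.2,0,1.0],"twist": 0},{"hand": -0.7,"dp": [0,0,0.2],"twist": 0}]}}

```text
t: 4.08
tcp_pos: [0.4975, 0.3735, 0.0107]
ee_rot: [-179.8, -0.3, 85.0]
force: [0.3, 0.3, 0.5]
grip_width: 0.0791
```

```bash
python3 - <<'E'
from h import *
np.set_printoptions(precision=4,suppress=True)
S=imaging.grab_frame('side');T=imaging.grab_frame('top')
plan([[.497,.373,.004]],step=.03)
c=lambda im,x,y,w,h,f:cv2.resize(im[y:y+h,x:x+w],(w*f,h*f),interpolation=cv2.INTER_CUBIC)
cv2.imwrite('pics/g2.png',np.hstack([c(S,250,105,60,60,6),c(T,175,175,60,60,6)])[:,:,::-1])
p=observe()['tcp_pos']
for d in(1,-1):print(px('side',p+EX*.0395*d),px('top',p+EX*.0395*d))
E
```

```text
at [0.4976 0.3739 0.0111] loc [-0.0832  0.4012  0.0111] rot [-179.8402   -0.3118   84.9992] j [-27.  43. -23. 112.  30.  31. -75.] F [ 1.1 -0.   0.7] w 0.07917165687214583 t 4.175
[-0.1, -0.1, 0.7] 0.01
--
[290.862  138.4184] [206.1485 194.9481]
[269.2783 141.7797] [202.9075 219.6518]
```

View pics/g2.png

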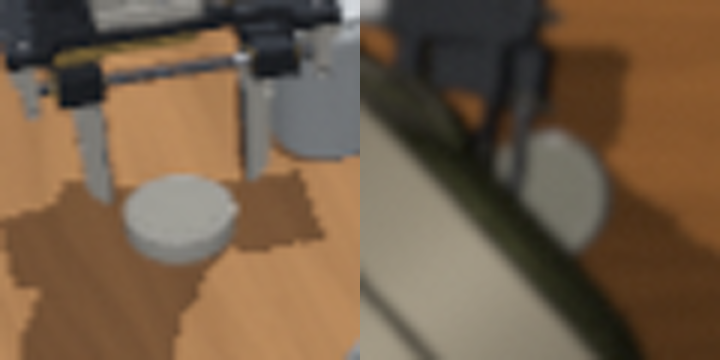

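>>> {"op": "arm_command", "data": {"increments": [{"hand": -0.7,"dp": [0,0,0.6],"twist": 0},{"hand": -0.4,"dp": [0,0,0],"twist": 0},{"hand": -0.35,"dp": [0,0,0],"twist": 0},{"hand": 0,"dp": [0,0,0],"twist": 0},{"hand": 0,"dp": [0,0,0],"twist": 0}], "newtons": 15}}

```text
t: 4.8
tcp_pos: [0.4978, 0.3745, 0.0053]
ee_rot: [-179.9, -0.4, 85.0]
force: [-0.3, -0.6, 0.0]
grip_width: 0.0488
```

```bash
python3 - <<'E'
from h import *
np.set_printoptions(precision=4,suppress=True)
S=imaging.grab_frame('side');T=imaging.grab_frame('top')
plan([[.497,.373,.004]],step=.03)
c=lambda im,x,y,w,h,f:cv2.resize(im[y:y+h,x:x+w],(w*f,h*f),interpolation=cv2.INTER_CUBIC)
cv2.imwrite('pics/g3.png',np.hstack([c(S,250,105,60,60,6),c(T,175,175,60,60,6)])[:,:,::-1])
E
```

```text
at [0.4978 0.3745 0.0053] loc [-0.0831  0.4018  0.0053] rot [-179.878    -0.3632   85.0043] j [-27.  43. -22. 112.  30.  30. -76.] F [ 0.2 -0.3 -0.2] w 0.047019956444108064 t 4.9
[-0.2, -0.1, 0.1] 0.01
--
```

View pics/g3.png

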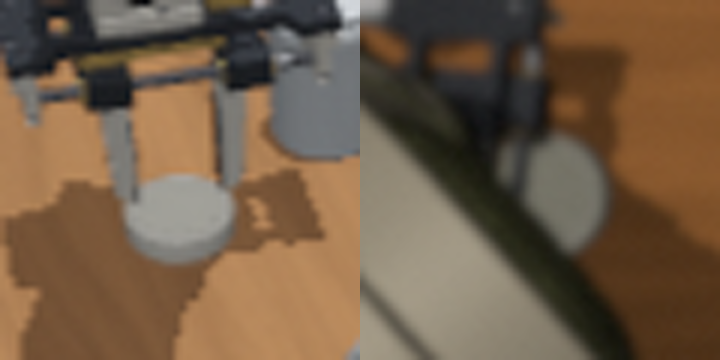

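```bash
python3 - <<'E'
from h import *
S=imaging.grab_frame('side');T=imaging.grab_frame('top')
c=lambda im,x,y,w,h,f:cv2.resize(im[y:y+h,x:x+w],(w*f,h*f),interpolation=cv2.INTER_NEAREST)
a=np.hstack([c(S,258,112,44,50,9),c(T,185,170,44,50,9)])
a=np.clip(255*(a/255.)**.6,0,255).astype(np.uint8)
cv2.imwrite('pics/g4.png',a[:,:,::-1])
p=observe()['tcp_pos']; w=.047/2
for d in(1,-1):
  for z in(0,.02,.06):
    q=p+EX*w*d+[0,0,z]
    for n,o in(('side',(258,112)),('top',(185-44,170))): print(n,d,z,((px(n,q)-o+.5)*9).round(0),end=' ')
  print()
E
```

```text
side 1 0 [262. 259.] top 1 0 [589. 275.] side 1 0.02 [260. 219.] top 1 0.02 [570. 270.] side 1 0.06 [254. 137.] top 1 0.06 [532. 261.] 
side -1 0 [147. 277.] top -1 0 [572. 406.] side -1 0.02 [143. 237.] top -1 0.02 [553. 404.] side -1 0.06 [135. 155.] top -1 0.06 [513. 399.]
```

View pics/g4.png

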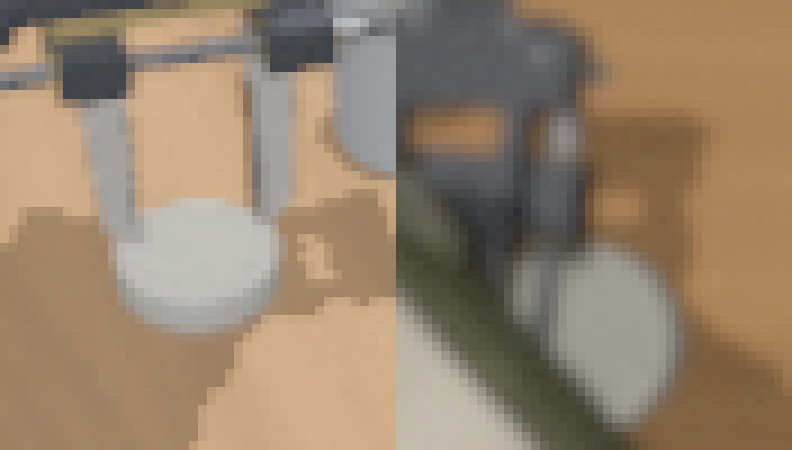

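```bash
python3 - <<'E'
from h import *
np.set_printoptions(precision=4,suppress=True)
s=lambda x,y:(x/9-.5+258,y/9-.5+112); t=lambda x,y:(x/9-.5+141,y/9-.5+170)
for n,a,b in(('knuckle',(297,40),(555,203)),('bright',(350,25),(565,135)),('disc',(195,250),(615,335))):
    print(n,tri(s(*a),t(*b)))
# tip under hypothesis of given y
for y in(.355,.365,.3745,.385):
    for a in((125,237),(272,219)):
        o,d=ray('side',s(*a)); k=(y-o[1])/d[1]; print(y,o+k*d)
for n in('side','top'): print(n,ray(n,(320,200))[0])
E
```

```text
knuckle (array([0.5342, 0.3452, 0.1251]), [0.0012164844344360248, 0.0012164844344367742])
bright (array([0.5548, 0.3416, 0.1294]), [0.0020440752396174953, 0.0020440752396173913])
disc (array([0.4944, 0.3556, 0.0294]), [0.0043307427298924315, 0.0043307427298931505])
0.355 [0.4625 0.355  0.0445]
0.355 [0.5217 0.355  0.0378]
0.365 [0.4647 0.365  0.0365]
0.365 [0.5244 0.365  0.0298]
0.3745 [0.4667 0.3745 0.029 ]
0.3745 [0.527  0.3745 0.0221]
0.385 [0.4689 0.385  0.0206]
0.385 [0.5298 0.385  0.0137]
side [ 0.2394 -0.689   0.8744]
top [ 0.4348 -0.0173  1.2033]
```

>>> {"op": "arm_command", "data": {"increments": [{"hand": -0.7,"dp": [0,0,0],"twist": 0},{"hand": -0.7,"dp": [0,0,0],"twist": 0},{"hand": -0.7,"dp": [0,0,0.3],"twist": 0},{"hand": -0.7,"dp": [0,0,0.3],"twist": 0},{"hand": -0.7,"dp": [0,0,0.3],"twist": 0}]}}

```text
t: 5.62
tcp_pos: [0.4979, 0.3745, -0.0042]
ee_rot: [-179.9, -0.4, 85.0]
force: [0.1, -0.7, -0.2]
grip_width: 0.0791
```

>>> {"op": "arm_command", "data": {"increments": [{"hand": -0.57,"dp": [0,0,0.3],"twist": 0},{"hand": -0.57,"dp": [0,0,0.3],"twist": 0},{"hand": -0.57,"dp": [0,0,0],"twist": 0}]}}

```text
t: 6.0
tcp_pos: [0.4976, 0.3745, -0.0111]
ee_rot: [-179.9, -0.3, 85.0]
force: [0.3, -0.4, 0.8]
grip_width: 0.073
```

```bash
python3 - <<'E'
from h import *
S=imaging.grab_frame('side');T=imaging.grab_frame('top')
print(observe()['force'],observe()['tcp_pos'])
c=lambda im,x,y,w,h,f:cv2.resize(im[y:y+h,x:x+w],(w*f,h*f),interpolation=cv2.INTER_NEAREST)
a=np.hstack([c(S,258,112,44,50,9),c(T,185,170,44,50,9)])
a=np.clip(255*(a/255.)**.6,0,255).astype(np.uint8)
cv2.imwrite('pics/g5.png',a[:,:,::-1])
E
```

```text
[-0.08692079 -0.03630355 -0.75086504] [ 0.4977694   0.37451167 -0.01087109]
```

View pics/g5.png

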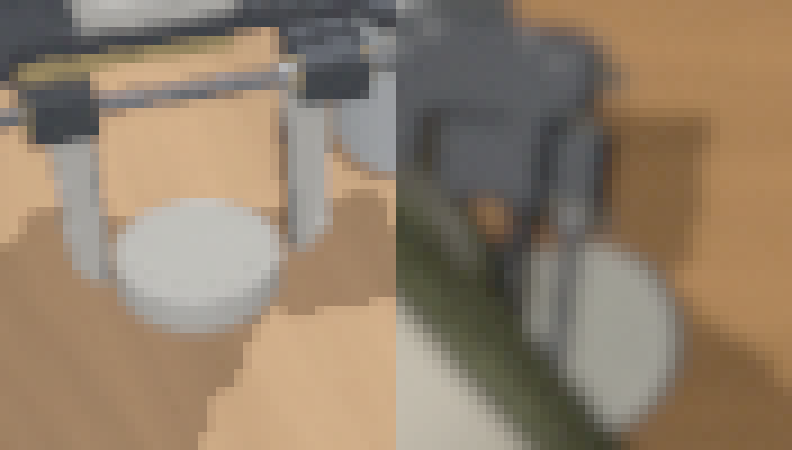

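>>> {"op": "arm_command", "data": {"increments": [{"hand": -0.57,"dp": [0,-0.1,0.2],"twist": 0},{"hand": -0.2,"dp": [0,0,0],"twist": 0},{"hand": 0,"dp": [0,0,0],"twist": 0},{"hand": 0,"dp": [0,0,0],"twist": 0}], "newtons": 20}}

```text
t: 6.6
tcp_pos: [0.4968, 0.3747, -0.0128]
ee_rot: [-179.9, -0.4, 85.0]
force: [0.1, -0.1, -1.1]
grip_width: 0.0651
```

```bash
python3 - <<'E'
from h import *
np.set_printoptions(precision=4,suppress=True)
plan([[.497,.373,.1],[.51,.2,.23],[.53,-.02,.23],[.5343,-.1035,.13],[.5343,-.1035,.04]],step=.056)
E
```

```text
at [ 0.4968  0.3747 -0.0128] loc [-0.0841  0.4019 -0.0128] rot [-179.8871   -0.3717   85.0069] j [-28.  45. -21. 112.  31.  28. -77.] F [ 0.1 -0.1 -1.1] w 0.06512818688853406 t 6.6
[-0.1, 0.0, -3.8] 0.01
[-0.1, 0.0, -3.8] -0.0
[-0.1, 0.0, -3.8] -0.0
--
[-4.3, 0.7, -3.2] -0.0
[-4.3, 0.7, -3.2] -0.0
[-4.3, 0.7, -3.2] -0.0
[-4.3, 0.7, -3.2] -0.0
--
[-5.4, 1.0, -0.0] -0.0
[-5.4, 1.0, -0.0] -0.0
[-5.4, 1.0, -0.0] -0.0
[-5.4, 1.0, -0.0] -0.0
--
[-2.8, 0.4, 3.3] -0.0
[-2.8, 0.4, 3.3] -0.0
[-2.8, 0.4, 3.3] -0.0
--
[0.0, 0.0, 4.5] -0.0
[0.0, 0.0, 4.5] -0.0
--
```

>>> {"op": "arm_command", "data": {"increments": [{"hand": 0,"dp": [0,0,-2],"twist": 0},{"hand": 0,"dp": [-0.1,0,-4],"twist": 0},{"hand": 0,"dp": [-0.1,0,-5],"twist": 0},{"hand": 0,"dp": [-4.3,0.7,-3.5],"twist": 0},{"hand": 0,"dp": [-4.3,0.7,-3.5],"twist": 0},{"hand": 0,"dp": [-4.3,0.7,-3.5],"twist": 0},{"hand": 0,"dp": [-4.3,0.7,-3],"twist": 0},{"hand": 0,"dp": [-5.4,1.0,0],"twist": 0},{"hand": 0,"dp": [-5.4,1.0,0],"twist": 0},{"hand": 0,"dp": [-5.4,1.0,0],"twist": 0},{"hand": 0,"dp": [-5.4,1.0,0],"twist": 0},{"hand": 0,"dp": [-2,0.2,0],"twist": 0}]}}

```text
t: 8.1
tcp_pos: [0.5308, -0.0515, 0.252]
ee_rot: [179.5, -0.4, 85.4]
force: [0.3, -0.1, -1.5]
grip_width: 0.0652
```

```bash
python3 - <<'E'
from h import *
np.set_printoptions(precision=4,suppress=True)
plan([[.5343,-.1035,.13],[.5343,-.1035,.03]],step=.045)
E
```

```text
at [ 0.5308 -0.0515  0.252 ] loc [-0.0094 -0.0191  0.252 ] rot [179.5141  -0.3868  85.4074] j [ 25.  20. -33. 112.  13.  51. -20.] F [ 0.3 -0.1 -1.5] w 0.06515473102385724 t 8.1
[-1.7, 0.3, 4.1] 0.02
[-1.7, 0.3, 4.1] -0.0
[-1.7, 0.3, 4.1] -0.0
--
[0.0, 0.0, 3.3] -0.0
[0.0, 0.0, 3.3] -0.0
[0.0, 0.0, 3.3] -0.0
--
```

>>> {"op": "arm_command", "data": {"increments": [{"hand": 0,"dp": [-2.2,0.3,2],"twist": 0.02},{"hand": 0,"dp": [-2,0.3,4],"twist": 0},{"hand": 0,"dp": [-0.9,0.3,5],"twist": 0},{"hand": 0,"dp": [0,0,4],"twist": 0},{"hand": 0,"dp": [0,0,3.5],"twist": 0},{"hand": 0,"dp": [0,0,2.5],"twist": 0},{"hand": 0,"dp": [0,0,0],"twist": 0}]}}

```text
t: 8.98
tcp_pos: [0.5389, -0.1076, 0.0457]
ee_rot: [179.0, -0.2, 83.9]
force: [0.5, 0.5, -0.9]
grip_width: 0.0653
```

```bash
python3 - <<'E'
from h import *
np.set_printoptions(precision=4,suppress=True)
plan([[.5343,-.1035,.0075]],step=.045)
S=imaging.grab_frame('side')
hsv=cv2.cvtColor(S,cv2.COLOR_RGB2HSV)
cv2.imwrite('pics/p1full.png',S[:,:,::-1])
E
```

```text
at [ 0.5389 -0.1076  0.0457] loc [ 0.004  -0.0742  0.0457] rot [178.9773  -0.2429  83.9232] j [ 20.  36. -21. 121.  28.  26. -29.] F [ 0.5  0.5 -0.9] w 0.06530948307051405 t 8.975
[0.4, -0.5, 3.8] -0.01
--
```

>>> {"op": "arm_command", "data": {"increments": [{"hand": 0,"dp": [0.4,-0.5,1.5],"twist": -0.01},{"hand": 0,"dp": [0,0,1.3],"twist": 0},{"hand": 0,"dp": [0,0,0],"twist": 0}]}}

```text
t: 9.4
tcp_pos: [0.5384, -0.1038, 0.0225]
ee_rot: [178.5, -0.2, 84.4]
force: [-0.3, 1.4, -1.2]
grip_width: 0.0651
```

```bash
python3 - <<'E'
from h import *
np.set_printoptions(precision=4,suppress=True)
plan([[.5343,-.1035,.0075]],step=.045)
E
```

```text
at [ 0.5384 -0.1038  0.0225] loc [ 0.0032 -0.0704  0.0225] rot [178.4979  -0.1905  84.443 ] j [ 18.  38. -19. 123.  31.  22. -31.] F [-0.3  1.4 -1.2] w 0.06511497014440328 t 9.4
[-0.0, -0.4, 1.5] -0.0
--
```

>>> {"op": "arm_command", "data": {"increments": [{"hand": 0,"dp": [0,-0.4,0.6],"twist": 0},{"hand": 0,"dp": [0,-0.2,0.5],"twist": 0},{"hand": 0,"dp": [0,0,0],"twist": 0}]}}

```text
t: 9.78
tcp_pos: [0.5333, -0.1037, 0.012]
ee_rot: [178.4, -0.2, 84.4]
force: [0.1, 0.1, -1.5]
grip_width: 0.0653
```

>>> {"op": "arm_command", "data": {"increments": [{"hand": 0,"dp": [0,0.1,0.3],"twist": 0},{"hand": 0,"dp": [0,0,0.1],"twist": 0},{"hand": 0,"dp": [0,0,0],"twist": 0}]}}

```text
t: 10.15
tcp_pos: [0.5347, -0.1038, 0.008]
ee_rot: [178.4, -0.2, 84.4]
force: [-1.0, -0.5, 1.7]
grip_width: 0.0653
```

>>> {"op": "arm_command", "data": {"increments": [{"hand": -0.58,"dp": [0,0,0],"twist": 0},{"hand": -0.58,"dp": [0,0,0],"twist": 0},{"hand": -0.58,"dp": [0,0,-1],"twist": 0},{"hand": -0.58,"dp": [0,0,-4],"twist": 0},{"hand": -0.58,"dp": [0,0,-5],"twist": 0},{"hand": -0.5,"dp": [-2,-0.5,-4],"twist": 0},{"hand": -0.4,"dp": [-5,-1,0],"twist": 0},{"hand": -0.4,"dp": [-5,-1,0],"twist": 0},{"hand": -0.4,"dp": [-5,-1.0,0],"twist": 0},{"hand": -0.4,"dp": [-4,-1.0,1],"twist": 0}]}}

```text
t: 11.4
tcp_pos: [0.4675, -0.3109, 0.1474]
ee_rot: [178.0, -0.0, 84.9]
force: [1.3, 1.6, -0.6]
grip_width: 0.0649
```

```bash
python3 - <<'E'
from h import *
np.set_printoptions(precision=4,suppress=True)
plan([[.4895,-.3425,.06],[.4895,-.3425,-.002]],step=.045)
S=imaging.grab_frame('side');T=imaging.grab_frame('top')
cv2.imwrite('pics/s1.png',S[:,:,::-1]);cv2.imwrite('pics/t1.png',T[:,:,::-1])
for n,im,c in(('side',S,px('side',[.5345,-.1052,.036])),('top',T,px('top',[.5345,-.1052,.036]))):
    print(n,c); x,y=c.astype(int); r=14
    print(cv2.cvtColor(im,cv2.COLOR_RGB2GRAY)[y,x-r:x+r]); print(cv2.cvtColor(im,cv2.COLOR_RGB2GRAY)[y-r:y+r,x])
E
```

```text
at [ 0.4675 -0.3109  0.1474] loc [-0.0475 -0.2833  0.1474] rot [177.9619  -0.0459  84.9054] j [ 50.  29. -30. 116.  21.  39.   1.] F [ 1.3  1.6 -0.6] w 0.0649471143559872 t 11.4
[-1.0, 0.8, 2.9] 0.01
[-1.0, 0.8, 2.9] -0.0
[-1.0, 0.8, 2.9] -0.0
--
[0.0, 0.0, 3.1] -0.0
[0.0, 0.0, 3.1] -0.0
--
side [341.3758 232.0789]
[223 208 195 218 208 150 103 103 103 107 145 162 159 122  56  15  18  20
  23  21  21  20  18  24  40  50  58  65]
[118 104  94  75  76  68  57  51  29  22  20  22  19  17  56 122 159 164
 164 163 164 164 163 156 137 122 121 126]
top [356.3943 197.0448]
[171 165 153 152 153 161 168 167 169 171 171 172 172 171 173 173 172 172
 172 172 171 172 170 167 169 170 168 170]
[172 172 172 170 169 167 168 170 171 172 173 172 172 171 173 172 173 173
 173 172 171 169 168 164 151 147 155 166]
```

>>> {"op": "arm_command", "data": {"increments": [{"hand": -0.35,"dp": [-1,0.8,2.5],"twist": 0},{"hand": -0.35,"dp": [-1,0.8,2.9],"twist": 0},{"hand": -0.35,"dp": [-1,0.8,2.9],"twist": 0},{"hand": -0.35,"dp": [0,0,2],"twist": 0},{"hand": -0.35,"dp": [0,0,0],"twist": 0}]}}

```text
t: 12.12
tcp_pos: [0.4915, -0.3453, 0.0446]
ee_rot: [178.0, -0.0, 84.6]
force: [-0.8, 0.6, 0.0]
grip_width: 0.0628
```

```bash
cat > circ.py <<'E'
from h import *
from scipy.ndimage import map_coordinates
def circ(n,im,p0,R,band=.007):
    "radially find darkest pixel ring near radius R of horizontal circle centred p0 (world), fit circle, return centre"
    g=cv2.cvtColor(im,cv2.COLOR_RGB2GRAY).astype(float); pts=[]
    for a in np.linspace(0,2*np.pi,72,endpoint=False):
        rr=np.arange(R-band,R+band,.0005); P=[px(n,np.asarray(p0)+[r*np.cos(a),r*np.sin(a),0]) for r in rr]
        v=map_coordinates(g,[[q[1] for q in P],[q[0] for q in P]],order=1); k=v.argmin()
        if 0<k<len(rr)-1 and v.max()-v.min()>6: pts.append([p0[0]+rr[k]*np.cos(a),p0[1]+rr[k]*np.sin(a)])
    pts=np.array(pts)
    for _ in range(3):
        A=np.c_[2*pts,np.ones(len(pts))]; s=np.linalg.lstsq(A,(pts**2).sum(1),rcond=None)[0]
        r=np.sqrt(s[2]+s[0]**2+s[1]**2); e=np.hypot(*(pts-s[:2]).T)-r; pts=pts[abs(e)<max(2*e.std(),.0008)]
    return s[:2],r,len(pts),e.std()
E
python3 - <<'E'
from circ import *
np.set_printoptions(precision=4,suppress=True)
plan([[.4895,-.3425,-.012]],step=.045)
T0=cv2.imread('pics/top0.png')[:,:,::-1];T1=cv2.imread('pics/t1.png')[:,:,::-1]
print('plate before',circ('top',T0,(.5355,-.1058,.02),.038))
print('plate after',circ('top',T1,(.5355,-.1058,.02),.038))
print('disc',circ('top',T1,(.5355,-.1058,.036),.034))
a=np.vstack([np.hstack([cv2.resize(x[180:216,336:378],(378,324),interpolation=cv2.INTER_CUBIC) for x in (T0,T1)])])
cv2.imwrite('pics/d1.png',np.clip((a.astype(float)-120)*3,0,255).astype(np.uint8)[:,:,::-1])
E
```

```text
at [ 0.4915 -0.3453  0.0446] loc [-0.0204 -0.3153  0.0446] rot [177.9801  -0.0212  84.5563] j [ 46.  39. -23. 115.  28.  30.  -3.] F [-0.8  0.6  0. ] w 0.06275231047489212 t 12.125
[0.1, -0.1, 2.8] 0.0
[0.1, -0.1, 2.8] -0.0
--
plate before (array([ 0.5371, -0.1059]), np.float64(0.03867124327597088), 23, np.float64(0.0004895237708251159))Traceback (most recent call last):
  File "<stdin>", line 6, in <module>
  File "circ.py", line 7, in circ
    rr=np.arange(R-band,R+band,.0005); P=[px(n,np.asarray(p0)+[r*np.cos(a),r*np.sin(a),0]) for r in rr]
                                          ~~^^^^^^^^^^^^^^^^^^^^^^^^^^^^^^^^^^^^^^^^^^^^^^
  File "h.py", line 16, in px
    m=imaging.camera_model(n); c=m['view']@np.r_[p,1.]
ValueError: time passes only in moves, steps and waits
```

>>> {"op": "arm_command", "data": {"increments": [{"hand": -0.35,"dp": [0.2,-0.2,2.5],"twist": 0},{"hand": -0.35,"dp": [0.1,0,1.8],"twist": 0},{"hand": -0.35,"dp": [0,0,0.9],"twist": 0},{"hand": -0.35,"dp": [0,0,0],"twist": 0}]}}

```text
t: 12.62
tcp_pos: [0.4942, -0.3419, -0.005]
ee_rot: [177.7, 0.1, 84.6]
force: [0.5, 0.1, 0.7]
grip_width: 0.0627
```

```bash
python3 - <<'E'
import re
s=open('h.py').read()
s=s.replace("def ray(","import json,os\ndef _cm():\n    if not os.path.exists('cm.json'): json.dump({n:{k:np.asarray(v).tolist() for k,v in imaging.camera_model(n).items()} for n in('side','top')},open('cm.json','w'))\n    return {n:{k:np.asarray(v) for k,v in m.items()} for n,m in json.load(open('cm.json')).items()}\nCM=_cm()\ndef ray(",1).replace("m=imaging.camera_model(n)","m=CM[n]")
open('h.py','w').write(s)
E
python3 - <<'E'
from circ import *
np.set_printoptions(precision=4,suppress=True)
plan([[.4895,-.3425,-.012]],step=.045)
T0=cv2.imread('pics/top0.png')[:,:,::-1];T1=cv2.imread('pics/t1.png')[:,:,::-1]
for T in(T0,T1): print('plate',circ('top',T,(.5365,-.1058,.02),.038,.004))
print('disc',circ('top',T1,(.5365,-.1058,.036),.034,.004))
a=np.hstack([cv2.resize(x[180:216,336:378],(378,324),interpolation=cv2.INTER_CUBIC) for x in (T0,T1)])
cv2.imwrite('pics/d1.png',np.clip((a.astype(float)-120)*3,0,255).astype(np.uint8)[:,:,::-1])
E
```

```text
at [ 0.4942 -0.3419 -0.005 ] loc [-0.018  -0.3116 -0.005 ] rot [177.7319   0.0761  84.6248] j [ 43.  42. -19. 117.  32.  23.  -6.] F [0.5 0.1 0.7] w 0.06268331721348187 t 12.625
[-0.1, -0.5, 0.7] 0.0
--
plate (array([ 0.5368, -0.1049]), np.float64(0.0376003017446948), 13, np.float64(0.0003305707566822127))
plate (array([ 0.5368, -0.1062]), np.float64(0.03559019142142023), 17, np.float64(0.0003830136625901481))
disc (array([ 0.5343, -0.1065]), np.float64(0.0337950642938487), 26, np.float64(0.0005126002006763169))
```

>>> {"op": "arm_command", "data": {"increments": [{"hand": -0.35,"dp": [0,-0.5,0.4],"twist": 0},{"hand": -0.35,"dp": [0,-0.1,0.3],"twist": 0},{"hand": -0.35,"dp": [0,0,0],"twist": 0},{"hand": 0.1,"dp": [0,0,0],"twist": 0},{"hand": 0.3,"dp": [0,0,0],"twist": 0},{"hand": 0.3,"dp": [0,0,0],"twist": 0}]}}

```text
t: 13.38
tcp_pos: [0.4887, -0.3422, -0.011]
ee_rot: [177.6, 0.1, 84.6]
force: [-0.3, -0.4, -1.3]
grip_width: 0.0493
```

View pics/d1.png

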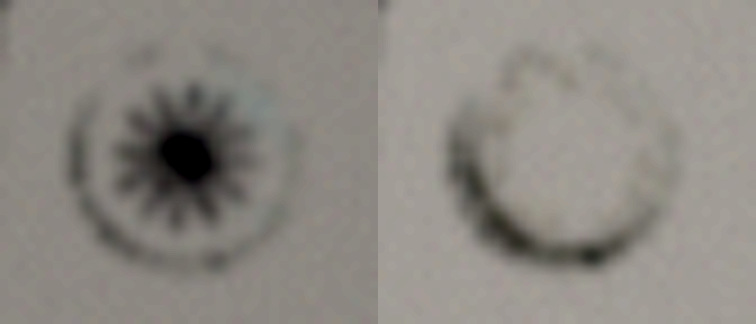

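```bash
python3 - <<'E'
from h import *
np.set_printoptions(precision=4,suppress=True)
plan([[.4895,-.3425,.13],[.535,-.106,.15],[.535,-.106,.07]],step=.056)
E
```

```text
at [ 0.4887 -0.3422 -0.011 ] loc [-0.0234 -0.3124 -0.011 ] rot [177.6215   0.144   84.5833] j [ 42.  43. -19. 118.  32.  22.  -7.] F [-0.3 -0.4 -1.3] w 0.04931372214976447 t 13.375
[-0.0, 0.0, -4.7] 0.0
[-0.0, 0.0, -4.7] -0.0
[-0.0, 0.0, -4.7] -0.0
--
[4.8, 0.5, -0.4] -0.0
[4.8, 0.5, -0.4] -0.0
[4.8, 0.5, -0.4] -0.0
[4.8, 0.5, -0.4] -0.0
[4.8, 0.5, -0.4] -0.0
--
[0.0, 0.0, 4.0] -0.0
[0.0, 0.0, 4.0] -0.0
--
```

The hub is at crop (187,156), and the placed disc's bright interior is centred near (567-378=189,155). That is concentric to about 1–2 mm. Now placing the small disc.

>>> {"op": "arm_command", "data": {"increments": [{"hand": 0.3,"dp": [0,0,-2],"twist": 0},{"hand": 0.3,"dp": [0,0,-5],"twist": 0},{"hand": 0.3,"dp": [0,0,-5.5],"twist": 0},{"hand": 0.3,"dp": [3,0.3,-2],"twist": 0},{"hand": 0.3,"dp": [4.8,0.5,0],"twist": 0},{"hand": 0.3,"dp": [4.8,0.5,0],"twist": 0},{"hand": 0.3,"dp": [4.8,0.5,0],"twist": 0},{"hand": 0.3,"dp": [4.5,0.5,0],"twist": 0},{"hand": 0.3,"dp": [1.5,0.1,2],"twist": 0},{"hand": 0.3,"dp": [0,0,3],"twist": 0},{"hand": 0.3,"dp": [0,0,0],"twist": 0}]}}

```text
t: 14.75
tcp_pos: [0.5328, -0.1039, 0.0889]
ee_rot: [177.5, 0.1, 84.5]
force: [-0.7, -0.6, -0.9]
grip_width: 0.0494
```

```bash
python3 - <<'E'
from h import *
np.set_printoptions(precision=4,suppress=True)
plan([[.535,-.106,.035]],step=.046)
E
```

```text
at [ 0.5328 -0.1039  0.0889] loc [-0.0024 -0.071   0.0889] rot [177.4914   0.0888  84.4982] j [ 22.  32. -24. 122.  27.  29. -28.] F [-0.7 -0.6 -0.9] w 0.04941898898355048 t 14.75
[-0.1, 0.1, 2.7] -0.0
[-0.1, 0.1, 2.7] -0.0
--
```

>>> {"op": "arm_command", "data": {"increments": [{"hand": 0.3,"dp": [-0.1,0,2.4],"twist": 0},{"hand": 0.3,"dp": [-0.1,-0.1,2.2],"twist": 0},{"hand": 0.3,"dp": [0,0,0.6],"twist": 0},{"hand": 0.3,"dp": [0,0,0],"twist": 0}]}}

```text
t: 15.25
tcp_pos: [0.5358, -0.1076, 0.0394]
ee_rot: [177.3, 0.1, 84.4]
force: [-0.4, -0.7, -1.0]
grip_width: 0.049
```

```bash
python3 - <<'E'
from h import *
np.set_printoptions(precision=4,suppress=True)
plan([[.535,-.106,.0255]],step=.046)
E
```

```text
at [ 0.5358 -0.1076  0.0394] loc [ 0.0009 -0.0744  0.0394] rot [177.2755   0.1448  84.385 ] j [ 19.  36. -20. 124.  32.  23. -32.] F [-0.4 -0.7 -1. ] w 0.04895148072345841 t 15.25
[0.1, -0.1, 1.4] -0.0
--
```

>>> {"op": "arm_command", "data": {"increments": [{"hand": 0.3,"dp": [0.15,-0.2,0.7],"twist": 0},{"hand": 0.3,"dp": [0,-0.05,0.4],"twist": 0},{"hand": 0.3,"dp": [0,0,0.2],"twist": 0},{"hand": 0.3,"dp": [0,0,0],"twist": 0}]}}

```text
t: 15.75
tcp_pos: [0.535, -0.1063, 0.0275]
ee_rot: [177.1, 0.2, 84.3]
force: [0.2, 0.5, -0.5]
grip_width: 0.0491
```

>>> {"op": "arm_command", "data": {"increments": [{"hand": 0.3,"dp": [0,0,0.15],"twist": 0},{"hand": 0.3,"dp": [0,0,0.1],"twist": 0}]}}

```text
t: 16.0
tcp_pos: [0.5352, -0.1063, 0.0251]
ee_rot: [177.1, 0.2, 84.3]
force: [-0.4, -0.2, 1.1]
grip_width: 0.0487
```

>>> {"op": "arm_command", "data": {"increments": [{"hand": -0.2,"dp": [0,0,0],"twist": 0},{"hand": -0.2,"dp": [0,0,0],"twist": 0},{"hand": -0.2,"dp": [0,0,-1],"twist": 0},{"hand": -0.2,"dp": [0,0,-3.5],"twist": 0},{"hand": -0.2,"dp": [0,0,-5],"twist": 0},{"hand": 0.5,"dp": [-2,0,-3],"twist": 0},{"hand": 1,"dp": [-5,0,0],"twist": 0},{"hand": 1,"dp": [-5,0,0],"twist": 0},{"hand": 1,"dp": [-5,0,0],"twist": 0},{"hand": 1,"dp": [-3,0,2],"twist": 0},{"hand": 1,"dp": [0,0,3],"twist": 0},{"hand": 1,"dp": [0,0,0],"twist": 0}], "newtons": 20}}

```text
t: 17.5
tcp_pos: [0.5122, -0.3114, 0.1118]
ee_rot: [176.8, 0.3, 84.4]
force: [0.9, 0.3, -0.1]
grip_width: 0.0006
```

```bash
python3 - <<'E'
from circ import *
np.set_printoptions(precision=4,suppress=True)
plan([wld([0,-.26,.04]),wld([0,-.21,.04])],step=.05)
T=imaging.grab_frame('top');S=imaging.grab_frame('side');cv2.imwrite('pics/t2.png',T[:,:,::-1]);cv2.imwrite('pics/s2.png',S[:,:,::-1])
for h,r,n in((.02,.038,'plate'),(.036,.034,'large'),(.052,.026,'small')): print(n,circ('top',T,(.536,-.106,h),r,.004))
c=lambda im,x,y,w,h,f:cv2.resize(im[y:y+h,x:x+w],(w*f,h*f),interpolation=cv2.INTER_CUBIC)
a=c(T,336,180,42,36,9).astype(float); b=c(S,320,212,42,36,9).astype(float)
cv2.imwrite('pics/d2.png',np.hstack([np.clip((a-120)*3,0,255),np.clip((b-80)*1.5,0,255)]).astype(np.uint8)[:,:,::-1])
E
```

```text
at [ 0.5122 -0.3114  0.1118] loc [-0.003  -0.2795  0.1118] rot [176.7534   0.3344  84.4483] j [ 46.  33. -28. 114.  25.  35.  -4.] F [ 0.9  0.3 -0.1] w 0.0005641057439592874 t 17.5
[1.0, 0.1, 3.6] -0.0
[1.0, 0.2, 3.6] -0.0
--
[5.0, -0.0, -0.0] -0.0
--
plate (array([ 0.5371, -0.1061]), np.float64(0.03578899480494303), 17, np.float64(0.00035857837759379236))
large (array([ 0.5339, -0.1067]), np.float64(0.03331582800891467), 24, np.float64(0.000690529259383097))
small (array([ 0.5343, -0.1045]), np.float64(0.024849441071180197), 22, np.float64(0.0007853509533388188))
```

>>> {"op": "arm_command", "data": {"increments": [{"hand": 1,"dp": [0.8,0.1,3.4],"twist": 0},{"hand": 1,"dp": [0.8,0.1,3.2],"twist": 0},{"hand": 1,"dp": [1,0,0],"twist": 0},{"hand": 1,"dp": [1.5,0,0],"twist": 0},{"hand": 1,"dp": [0,0,0],"twist": 0}]}}

```text
t: 18.23
tcp_pos: [0.5287, -0.2691, 0.0549]
ee_rot: [176.0, 0.6, 84.7]
force: [0.6, 0.3, 0.6]
grip_width: 0.0005
```

```bash
python3 - <<'E'
from h import *
np.set_printoptions(precision=4,suppress=True)
plan([wld([0,-.05,.04])],step=.015)
E
```

```text
at [ 0.5287 -0.2691  0.0549] loc [ 0.0093 -0.2359  0.0549] rot [175.9938   0.6239  84.6646] j [ 37.  37. -23. 118.  30.  27. -13.] F [0.6 0.3 0.6] w 0.0005028292830686385 t 18.225
[1.4, -0.1, 0.1] 0.0
[1.4, -0.1, 0.1] -0.0
[1.4, -0.1, 0.1] -0.0
[1.4, -0.1, 0.1] -0.0
[1.4, -0.1, 0.1] -0.0
[1.4, -0.1, 0.1] -0.0
[1.4, -0.1, 0.1] -0.0
[1.4, -0.1, 0.1] -0.0
[1.4, -0.1, 0.1] -0.0
[1.4, -0.1, 0.1] -0.0
[1.4, -0.1, 0.1] -0.0
[1.4, -0.1, 0.1] -0.0
[1.4, -0.1, 0.1] -0.0
--
```

>>> {"op": "arm_command", "data": {"increments": [{"hand": 1,"dp": [1.2,-0.4,0.5],"twist": 0},{"hand": 1,"dp": [1.2,-0.3,0.5],"twist": 0},{"hand": 1,"dp": [1.0,0,0],"twist": 0},{"hand": 1,"dp": [1.0,0,0],"twist": 0},{"hand": 1,"dp": [1.2,0,0],"twist": 0},{"hand": 1,"dp": [1.4,0,0],"twist": 0},{"hand": 1,"dp": [1.4,0,0],"twist": 0},{"hand": 1,"dp": [1.4,0,0],"twist": 0},{"hand": 1,"dp": [1.4,0,0],"twist": 0},{"hand": 1,"dp": [1.4,0,0],"twist": 0}]}}

```text
t: 19.48
tcp_pos: [0.5354, -0.1372, 0.0442]
ee_rot: [175.8, 0.8, 84.5]
force: [-0.0, -2.0, 1.9]
grip_width: 0.0006
```

```bash
python3 - <<'E'
from h import *
np.set_printoptions(precision=4,suppress=True)
plan([wld([0,-.05,.04])],step=.1)
E
```

```text
at [ 0.5354 -0.1372  0.0442] loc [ 0.0034 -0.104   0.0442] rot [175.8191   0.7807  84.5021] j [ 20.  35. -17. 124.  31.  21. -28.] F [-0.  -2.   1.9] w 0.0006248234034979752 t 19.475
[5.4, -0.3, 0.4] 0.0
--
```

>>> {"op": "arm_command", "data": {"increments": [{"hand": 1,"dp": [1.2,-0.1,0],"twist": 0},{"hand": 1,"dp": [1.2,-0.1,0],"twist": 0},{"hand": 1,"dp": [0.9,0,0],"twist": 0},{"hand": 1,"dp": [0.4,0,0],"twist": 0},{"hand": 1,"dp": [0.2,0,0],"twist": 0}]}}

```text
t: 20.1
tcp_pos: [0.5376, -0.0942, 0.0434]
ee_rot: [175.8, 0.8, 84.6]
force: [1.1, -1.9, 0.5]
grip_width: 0.0007
```

>>> {"op": "arm_command", "data": {"increments": [{"hand": 1,"dp": [0.3,0,0],"twist": 0},{"hand": 1,"dp": [0.3,0,0],"twist": 0}]}}

```text
t: 20.35
tcp_pos: [0.538, -0.0891, 0.0433]
ee_rot: [175.8, 0.8, 84.5]
force: [0.8, -5.2, 2.0]
grip_width: 0.0005
```

>>> {"op": "arm_command", "data": {"increments": [{"hand": 1,"dp": [-1.5,0,0],"twist": 0},{"hand": 1,"dp": [-2,0,-2],"twist": 0},{"hand": 1,"dp": [0,0,-6],"twist": 0},{"hand": 1,"dp": [0,0,-6],"twist": 0},{"hand": 1,"dp": [1,0,-5],"twist": 0},{"hand": 1,"dp": [5,-0.3,-1],"twist": 0},{"hand": 1,"dp": [5,-0.3,0],"twist": 0},{"hand": 1,"dp": [5,0,0],"twist": 0},{"hand": 1,"dp": [5,0,0],"twist": 0},{"hand": 1,"dp": [1.5,0,0],"twist": 0},{"hand": 1,"dp": [0,0,0],"twist": 0}]}}

```text
t: 21.72
tcp_pos: [0.534, 0.0988, 0.2448]
ee_rot: [176.1, 0.8, 83.9]
force: [0.0, -0.6, -0.3]
grip_width: 0.0004
```

```bash
python3 - <<'E'
from h import *
np.set_printoptions(precision=4,suppress=True)
plan([wld([0,.125,.185])],step=.05)
S=imaging.grab_frame('side');cv2.imwrite('pics/s3.png',S[:,:,::-1])
E
```

```text
at [0.534  0.0988 0.2448] loc [-0.0206  0.1308  0.2448] rot [176.1261   0.7943  83.9195] j [  7.  20. -33. 114.  18.  48. -42.] F [ 0.  -0.6 -0.3] w 0.0004228512026976742 t 21.725
[-0.3, 1.0, 3.0] -0.01
[-0.3, 1.0, 3.0] -0.0
--
```

>>> {"op": "arm_command", "data": {"increments": [{"hand": 1,"dp": [0,1.2,2.5],"twist": 0},{"hand": 1,"dp": [0,0.7,2.5],"twist": 0},{"hand": 1,"dp": [0,0,1],"twist": 0},{"hand": 1,"dp": [0,0,0],"twist": 0}]}}

```text
t: 22.28
tcp_pos: [0.5571, 0.0859, 0.1849]
ee_rot: [176.1, 1.0, 83.3]
force: [0.4, 0.5, 0.2]
grip_width: 0.0004
```

```bash
python3 - <<'E'
from h import *
np.set_printoptions(precision=4,suppress=True)
plan([wld([0,.055,.185])],step=.015)
E
```

```text
at [0.5571 0.0859 0.1849] loc [0.0036 0.1202 0.1849] rot [176.1488   1.0149  83.3351] j [  6.  25. -30. 115.  23.  42. -45.] F [0.4 0.5 0.2] w 0.0003871006477258875 t 22.275
[-1.3, -0.0, -0.0] -0.02
[-1.3, -0.1, -0.0] -0.0
[-1.3, -0.1, -0.0] -0.0
[-1.3, -0.1, -0.0] -0.0
[-1.3, -0.1, -0.0] -0.0
--
```

>>> {"op": "arm_command", "data": {"increments": [{"hand": 1,"dp": [-1.3,0,0],"twist": -0.02},{"hand": 1,"dp": [-1.3,-0.1,0],"twist": 0},{"hand": 1,"dp": [-1.3,-0.1,0],"twist": 0},{"hand": 1,"dp": [-1.3,-0.1,0],"twist": 0},{"hand": 1,"dp": [-1.4,0,0],"twist": 0},{"hand": 1,"dp": [-0.5,0,0],"twist": 0},{"hand": 1,"dp": [0,0,0],"twist": 0},{"hand": 1,"dp": [3,0,0],"twist": 0},{"hand": 1,"dp": [3,0,-3],"twist": 0},{"hand": 1,"dp": [3,0,-3],"twist": 0}]}}

```text
t: 23.52
tcp_pos: [0.5506, 0.1018, 0.246]
ee_rot: [176.3, 1.2, 84.1]
force: [1.6, 0.7, 0.3]
grip_width: 0.0005
```

```bash
python3 - <<'E'
from h import *
np.set_printoptions(precision=4,suppress=True)
plan([],step=.015)
S=imaging.grab_frame('side');T=imaging.grab_frame('top')
cv2.imwrite('pics/s4.png',S[:,:,::-1]);cv2.imwrite('pics/t4.png',T[:,:,::-1])
c=lambda im,x,y,w,h,f:cv2.resize(im[y:y+h,x:x+w],(w*f,h*f),interpolation=cv2.INTER_CUBIC)
cv2.imwrite('pics/l1.png',np.hstack([c(S,285,135,100,150,4),c(T,262,140,100,150,4)])[:,:,::-1])
E
```

```text
at [0.5506 0.1018 0.246 ] loc [-0.0044  0.1354  0.246 ] rot [176.2592   1.1575  84.1288] j [  7.  21. -33. 111.  19.  50. -42.] F [1.6 0.7 0.3] w 0.000480385581489982 t 23.525
```

View pics/l1.png

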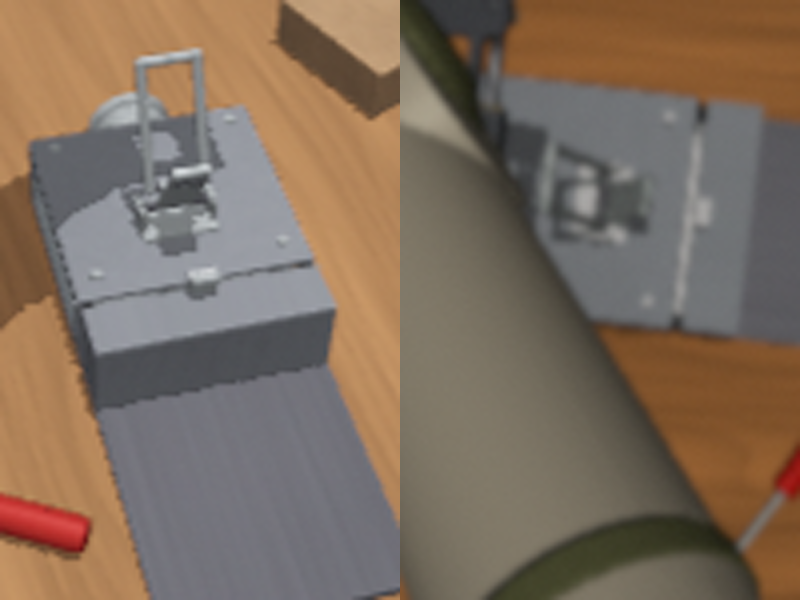

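>>> {"op": "arm_command", "data": {"increments": [{"hand": 1,"dp": [0,0.4,3],"twist": 0},{"hand": 1,"dp": [0,0,3],"twist": 0},{"hand": 1,"dp": [-0.5,0,2],"twist": 0},{"hand": 1,"dp": [0,0,0],"twist": 0}]}}

```text
t: 24.12
tcp_pos: [0.5612, 0.099, 0.1664]
ee_rot: [175.9, 0.9, 84.6]
force: [0.0, -0.4, -0.4]
grip_width: 0.0002
```

```bash
python3 - <<'E'
from h import *
np.set_printoptions(precision=4,suppress=True)
plan([wld([-.002,.045,.168])],step=.015)
E
```

```text
at [0.5612 0.099  0.1664] loc [0.0065 0.1336 0.1664] rot [175.9102   0.9417  84.5523] j [  4.  27. -30. 116.  25.  40. -47.] F [ 0.  -0.4 -0.4] w 0.0001767313383156845 t 24.125
[-1.5, -0.1, -0.0] 0.0
[-1.5, -0.1, -0.0] -0.0
[-1.5, -0.1, -0.0] -0.0
[-1.5, -0.1, -0.0] -0.0
[-1.5, -0.1, -0.0] -0.0
[-1.5, -0.1, -0.0] -0.0
--
```

>>> {"op": "arm_command", "data": {"increments": [{"hand": 1,"dp": [-1.5,-0.2,0],"twist": 0},{"hand": 1,"dp": [-1.5,-0.2,0],"twist": 0},{"hand": 1,"dp": [-1.5,-0.1,0],"twist": 0},{"hand": 1,"dp": [-1.5,-0.1,0],"twist": 0},{"hand": 1,"dp": [-1.5,-0.1,0],"twist": 0},{"hand": 1,"dp": [-1.2,0,0],"twist": 0},{"hand": 1,"dp": [0,0,0],"twist": 0}]}}

```text
t: 25.0
tcp_pos: [0.5457, 0.0055, 0.1698]
ee_rot: [175.7, 1.0, 84.4]
force: [-1.0, -0.5, -0.0]
grip_width: 0.0006
```

```bash
python3 - <<'E'
from h import *
np.set_printoptions(precision=4,suppress=True)
plan([])
S=imaging.grab_frame('side');cv2.imwrite('pics/s5.png',S[:,:,::-1])
P=cv2.imread('pics/s4.png')[:,:,::-1]
# predicted pixels of bar for loop angle
for a in(70,90,100,120,150,180,200):
    r=np.radians(a); q=px('side',wld([0,.060+.095*np.cos(r),.108+.095*np.sin(r)])); print(a,q)
print(cv2.cvtColor(P,cv2.COLOR_RGB2GRAY)[140:160:1,327]);print(cv2.cvtColor(S,cv2.COLOR_RGB2GRAY)[140:160,327])
E
```

```text
at [0.5457 0.0055 0.1698] loc [-0.0001  0.0391  0.1698] rot [175.7146   0.9513  84.4018] j [ 15.  25. -31. 119.  24.  38. -38.] F [-1.  -0.5 -0. ] w 0.0005510001849316523 t 25.0
70 [327.0625 150.2501]
90 [330.4103 156.1877]
100 [332.1138 160.5507]
120 [335.2634 171.378 ]
150 [338.4655 189.7556]
180 [338.9715 205.2146]
200 [337.7832 211.5037]
[150 147 145 143 141 141 142 143 176 168 122 129 139 143 144 143 142 141
 141 143]
[ 40  42  33  31  31  32  31  47 120 128 128 128 128 128 128 128 128 128
 128 131]
```

>>> {"op": "arm_command", "data": {"increments": [{"hand": 1,"dp": [0,0,0],"twist": 0},{"hand": 1,"dp": [0,0,0],"twist": 0},{"hand": 1,"dp": [2,0,-2],"twist": 0},{"hand": 1,"dp": [4,0,-4],"twist": 0},{"hand": 1,"dp": [4,0,-3],"twist": 0},{"hand": 1,"dp": [0,0,0],"twist": 0}]}}

```text
t: 25.8
tcp_pos: [0.5487, 0.1139, 0.2601]
ee_rot: [175.8, 0.8, 84.6]
force: [0.4, -0.2, -0.3]
grip_width: 0.0007
```

```bash
python3 - <<'E'
from h import *
np.set_printoptions(precision=4,suppress=True)
plan([])
P=cv2.imread('pics/s4.png').astype(int)
S=imaging.grab_frame('side')[:,:,::-1];cv2.imwrite('pics/s6.png',S)
d=(abs(S.astype(int)-P).sum(2)>60)[140:230,300:370]
for r in d[::2]: print(''.join('#' if v else '.' for v in r))
E
```

```text
at [0.5487 0.1139 0.2601] loc [-0.0075  0.1473  0.2601] rot [175.7924   0.8125  84.646 ] j [  7.  20. -35. 111.  19.  51. -43.] F [ 0.4 -0.2 -0.3] w 0.0007230140899070271 t 25.8
......................................................................
......................................................................
......................................................................
......................................................................
.........................###########..................................
...................#################..................................
...................###...........###..................................
...................###...........###..................................
..................####...........###..................................
...................###............##..................................
..................................##..................................
...................###............##..................................
.............#..####...###..........#.................................
[... 1572 characters left out ...]
.................##......#########...........................
..........................##########..................................
......................................................................
......................................................................
......................................................................
......................................................................
......................................................................
......................................................................
......................................................................
......................................................................
```

>>> {"op": "arm_command", "data": {"increments": [{"hand": 1,"dp": [-5,0.3,0],"twist": 0},{"hand": 1,"dp": [-5,0.2,0],"twist": 0},{"hand": 1,"dp": [-5,0.2,0],"twist": 0},{"hand": 1,"dp": [-0.5,0,2],"twist": 0},{"hand": 1,"dp": [0,0,3],"twist": 0},{"hand": 1,"dp": [0,0,3],"twist": 0},{"hand": 1,"dp": [0,0,0],"twist": 0}]}}

```text
t: 26.72
tcp_pos: [0.5401, -0.0587, 0.1733]
ee_rot: [176.5, 1.2, 84.1]
force: [0.5, -0.8, 0.6]
grip_width: 0.0007
```

```bash
python3 - <<'E'
from h import *
np.set_printoptions(precision=4,suppress=True)
plan([wld([0,-.005,.122])],step=.03)
E
```

```text
at [ 0.5401 -0.0587  0.1733] loc [ 0.0005 -0.0254  0.1733] rot [176.4919   1.1729  84.1432] j [ 21.  25. -30. 118.  22.  39. -29.] F [ 0.5 -0.8  0.6] w 0.0006739148539094739 t 26.725
[1.0, -0.0, 2.6] -0.01
[1.0, -0.0, 2.6] -0.0
--
```

>>> {"op": "arm_command", "data": {"increments": [{"hand": 1,"dp": [0.3,-0.2,2.5],"twist": 0},{"hand": 1,"dp": [0.3,-0.2,2.3],"twist": 0},{"hand": 1,"dp": [0.5,0,0],"twist": 0},{"hand": 1,"dp": [1.2,0,0],"twist": 0},{"hand": 1,"dp": [1.2,0,0],"twist": 0},{"hand": 1,"dp": [1.2,0,0],"twist": 0},{"hand": 1,"dp": [1.2,0,0],"twist": 0}]}}

```text
t: 27.6
tcp_pos: [0.5471, -0.0002, 0.128]
ee_rot: [176.2, 1.3, 84.0]
force: [-0.1, -1.9, 1.5]
grip_width: 0.0005
```

```bash
python3 - <<'E'
from h import *
np.set_printoptions(precision=4,suppress=True)
plan([wld([0,.085,.122])],step=.03)
E
```

```text
at [ 0.5471 -0.0002  0.128 ] loc [0.0019 0.0336 0.128 ] rot [176.2143   1.2737  83.953 ] j [ 12.  28. -26. 120.  27.  33. -40.] F [-0.1 -1.9  1.5] w 0.0004611124220246365 t 27.6
[2.6, -0.1, 0.3] -0.01
[2.6, -0.1, 0.3] -0.0
--
```

>>> {"op": "arm_command", "data": {"increments": [{"hand": 1,"dp": [1.1,0,0],"twist": 0},{"hand": 1,"dp": [1.1,0,0.1],"twist": 0},{"hand": 1,"dp": [1.1,0,0.1],"twist": 0},{"hand": 1,"dp": [1.0,0,0.1],"twist": 0},{"hand": 1,"dp": [0.8,0,0],"twist": 0}]}}

```text
t: 28.22
tcp_pos: [0.5524, 0.0534, 0.1233]
ee_rot: [176.3, 1.4, 84.0]
force: [-0.4, -2.6, 0.2]
grip_width: 0.0009
```

>>> {"op": "arm_command", "data": {"increments": [{"hand": 1,"dp": [1.0,0,0.5],"twist": 0},{"hand": 1,"dp": [0.8,0,0.8],"twist": 0},{"hand": 1,"dp": [0.5,0,0.9],"twist": 0},{"hand": 1,"dp": [0.2,0,0.6],"twist": 0}]}}

```text
t: 28.72
tcp_pos: [0.5574, 0.0811, 0.093]
ee_rot: [176.2, 1.2, 84.0]
force: [-0.6, -0.1, -0.1]
grip_width: 0.0006
```

>>> {"op": "arm_command", "data": {"increments": [{"hand": 1,"dp": [0,0,0.3],"twist": 0},{"hand": 1,"dp": [0,0,0.3],"twist": 0},{"hand": 1,"dp": [0,0,0.2],"twist": 0}]}}

```text
t: 29.1
tcp_pos: [0.558, 0.0809, 0.0839]
ee_rot: [176.3, 1.2, 84.0]
force: [0.2, -0.1, 0.6]
grip_width: 0.0009
```

>>> {"op": "arm_command", "data": {"increments": [{"hand": 1,"dp": [0,0,0.3],"twist": 0},{"hand": 1,"dp": [0,0,0.3],"twist": 0}]}}

```text
t: 29.35
tcp_pos: [0.5586, 0.0803, 0.0778]
ee_rot: [176.2, 1.2, 84.0]
force: [-0.5, -0.1, 0.6]
grip_width: 0.0004
```

```bash
python3 - <<'E'
from h import *
np.set_printoptions(precision=4,suppress=True)
plan([])
S=imaging.grab_frame('side')[:,:,::-1];T=imaging.grab_frame('top')[:,:,::-1];cv2.imwrite('pics/s7.png',S);cv2.imwrite('pics/t7.png',T)
p=observe()['tcp_pos'];print(px('side',p),px('top',p))
for th in(0,.5,1,1.5,2):print(th,px('side',wld([0,.063+.075*np.cos(th),.086+.075*np.sin(th)])))
P=cv2.imread('pics/s4.png').astype(int)
d=(abs(S.astype(int)-P).sum(2)>60)[140:220,300:365]
for r in d[::2]: print(''.join('#' if v else '.' for v in r))
E
```

```text
at [0.5586 0.0803 0.0778] loc [0.0056 0.1148 0.0778] rot [176.2388   1.2315  83.9996] j [ -0.  33. -22. 120.  31.  29. -52.] F [-0.5 -0.1  0.6] w 0.0004444552414329014 t 29.35
[325.6914 175.889 ] [295.504  187.1145]
0 [322.0115 169.096 ]
0.5 [323.0374 162.2046]
1 [325.5606 160.8204]
1.5 [329.0725 165.8231]
2 [332.6775 176.3521]
#..##########################################....######.####.....
###########################################.......#########......
####################################............#########........
#####################################.###################........
######.......##############################..........###.........
###...........########################...........................
#.......#############################............................
###############################..###.............................
######..........###############..###.............................
..................#....########...##.............................
.....................##########...##.............................
..................##..####.###....##........
[... 1169 characters left out ...]
######......##.#........................
.##.....................#.#........###...#.................#####.
........................##.#...........#.##.....##########.......
.........................#.##..########.####.....................
...........................############.###......................
................#######.###.###....####..........................
......#####......................................................
.......................................................##########
.............................................#############.......
..................................##############.................
........................##############...........................
```

>>> {"op": "arm_command", "data": {"increments": [{"hand": 1,"dp": [0,-0.3,0.3],"twist": 0},{"hand": 1,"dp": [0,-0.2,0.3],"twist": 0},{"hand": 1,"dp": [0,0,0],"twist": 0}]}}

```text
t: 29.82
tcp_pos: [0.5533, 0.0807, 0.071]
ee_rot: [176.3, 1.2, 84.0]
force: [-0.2, -0.5, -0.2]
grip_width: 0.0004
```

>>> {"op": "arm_command", "data": {"increments": [{"hand": 1,"dp": [0,0,0.25],"twist": 0},{"hand": 1,"dp": [0,0,0.25],"twist": 0}]}}

```text
t: 30.08
tcp_pos: [0.5539, 0.0807, 0.0665]
ee_rot: [176.2, 1.2, 84.0]
force: [-8.4, -1.4, 30.0]
grip_width: 0.0006
```

>>> {"op": "arm_command", "data": {"increments": [{"hand": 1,"dp": [0,0,-0.5],"twist": 0},{"hand": 1,"dp": [0,0,-3],"twist": 0},{"hand": 1,"dp": [0,0,-5],"twist": 0},{"hand": 1,"dp": [1,0,-5],"twist": 0},{"hand": 1,"dp": [3,0,-3],"twist": 0},{"hand": 1,"dp": [0,0,0],"twist": 0}]}}

```text
t: 30.82
tcp_pos: [0.5474, 0.1263, 0.2352]
ee_rot: [176.3, 1.2, 84.0]
force: [1.0, -0.9, 1.1]
grip_width: 0.0008
```

```bash
python3 - <<'E'
from h import *
np.set_printoptions(precision=4,suppress=True)
plan([])
S=imaging.grab_frame('side')[:,:,::-1];T=imaging.grab_frame('top')[:,:,::-1];cv2.imwrite('pics/s8.png',S);cv2.imwrite('pics/t8.png',T)
c=lambda im,x,y,w,h,f:cv2.resize(im[y:y+h,x:x+w],(w*f,h*f),interpolation=cv2.INTER_CUBIC)
cv2.imwrite('pics/l2.png',np.hstack([c(S,288,140,66,90,6),c(T,285,165,66,90,6)]))
for n,l in(('keeper',[0,-.0138,.088]),('hinge',[0,.063,.086]),('flat',[0,.138,.086])): print(n,px('side',wld(l)),px('top',wld(l)))
E
```

```text
at [0.5474 0.1263 0.2352] loc [-0.0099  0.1595  0.2352] rot [176.2728   1.2182  83.9772] j [  3.  22. -31. 112.  19.  48. -45.] F [ 1.  -0.9  1.1] w 0.0007558927348370055 t 30.825
keeper [336.3852 204.508 ] [338.1071 193.2246]
hinge [328.7795 186.0337] [312.3628 190.479 ]
flat [322.0115 169.096 ] [287.3168 187.7441]
```

View pics/l2.png

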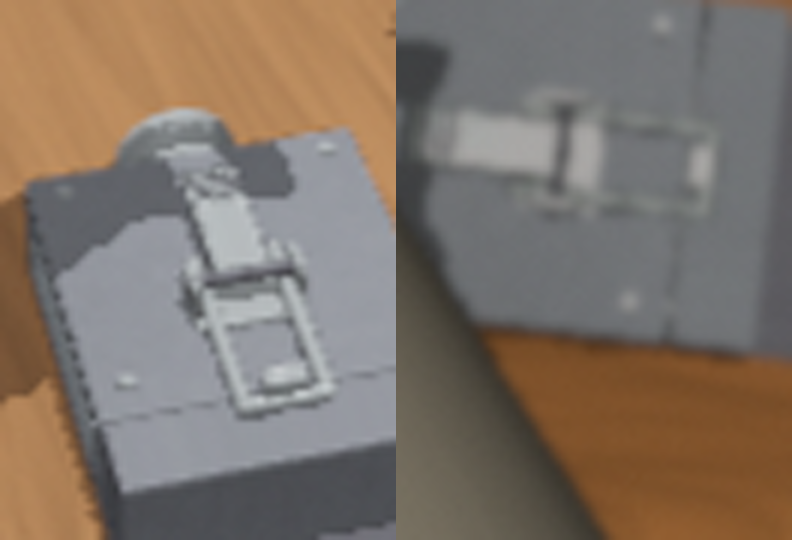

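The lever lies flat, with its tip at crop (185,155) as predicted for 0 rad. The loop surrounds the keeper and its bar sits at crop (285,405). One numeric check, then I hand in.

>>> {"op": "arm_command", "data": {"increments": [{"hand": 1,"dp": [0,0,-3],"twist": 0},{"hand": 1,"dp": [0,0,0],"twist": 0},{"hand": 1,"dp": [0,0,0],"twist": 0},{"hand": 1,"dp": [0,0,0],"twist": 0}]}}

```text
t: 31.42
tcp_pos: [0.5423, 0.1194, 0.2573]
ee_rot: [177.0, 1.7, 83.7]
force: [-0.7, -0.2, 0.5]
grip_width: 0.0007
```

```bash
python3 - <<'E'
from h import *
from bench import ctrl
np.set_printoptions(precision=4,suppress=True)
S=imaging.grab_frame('side')[:,:,::-1];T=imaging.grab_frame('top')[:,:,::-1]
S0,T0,S4,S8=[cv2.imread(f'pics/{n}.png') for n in('side0','top0','s4','s8')]
D=lambda a,b,x,y,w,h:float(abs(a[y:y+h,x:x+w].astype(int)-b[y:y+h,x:x+w]).mean())
print('mug',D(S,S0,270,290,50,50),'bottle',D(S,S0,425,285,45,50),'tin',D(S,S0,294,98,22,35))
print('latch since lift',D(S,S8,310,160,45,60))
g=lambda im:cv2.cvtColor(im,cv2.COLOR_BGR2GRAY).astype(np.float32)
for n,(x,y,w,h) in(('front',(310,215,55,22)),):
    a,b=[np.ascontiguousarray(g(i)[y:y+h,x:x+w]) for i in(S4,S)]
    print(n,'shift',cv2.phaseCorrelate(a,b,cv2.createHanningWindow((w,h),cv2.CV_32F)))
print('expected px per 4 mm', px('side',wld([0,-.04,.07]))-px('side',wld([0,-.044,.07])))
print(observe()['t'],observe()['force'])
ctrl.finish_job()
E
```

```text
mug 6.0949333333333335 bottle 5.920592592592593 tin 10.636363636363637
latch since lift 2.329753086419753
front shift ((-0.953723122899639, -0.8087520483503123), 0.7292980882856581)
expected px per 4 mm [-0.422  -1.0672]
31.525 [ 0.2276 -0.4356  0.2798]
the job is handed in; nothing more can be done
```

I handed the job in at 31.5 s. Both discs are on the plate, the larger one below, and the drawer is closed and latched with the robot clear of it.

**What I did:** I placed the large disc, then the small one on top. I pushed the drawer to its seal, where it pushed back with about 5 N. I then tipped the loop over the keeper and pressed the lever past centre until it stopped flat.

**Last checks:**
- **Latch:** the last picture shows the lever flat and the loop around the keeper. After the lever was pressed, the drawer front moved in about a further 3–4 mm, as the latch should pull it.
- **Discs:** before I closed the drawer, the two discs were within about 2 mm of each other. My readings put them 1–3 mm from the plate's centre, and they did not fully agree. I did not see the discs after closing, so that they are still centred rests on the slow push.
- **Bottle, tin and mug:** I only compared pixels with the start. There was little change at the mug and bottle and more at the tin, about 11 grey levels, perhaps the arm's shadow.

**What went wrong or disagreed:**
- The fingertips turned out to be about 17–20 mm above the TCP the robot reports. My first grasp closed above the disc and the first loop push missed; I redid both lower.
- Pressing the lever against its stop peaked at about 30 N.
- The tool tilt drifted by up to about 4° along the way.

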